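# Spring-mark the test coupon in the blue holder

## Task

Stand the red-sleeved spring marker upright inside the black ring on the steel coupon in the blue holder, then press its sleeve straight down until it trips with a snap and stays down. Trip it nowhere else, leave the glass beaker standing where it is, and leave the marker standing there on the blue holder's coupon.

Things in the scene. Friction and masses are not known exactly. Their poses are not given: they have to be found in the camera images.
- marker: Spring marker (automatic punch) standing upright, about 0.45 kg. Round dark steel foot 56 mm across, 10 mm high at the rim; stem 18 mm across with a yellow band at 25 to 36 mm, which the sleeve covers once fully down; red sleeve 30 mm across, flat-topped, at rest 36 to 96 mm above the underside, to be gripped for carrying the whole. Origin: centre of the foot's underside; z up along it.
- marker_sleeve (a joint): How far the sleeve is pressed down along the marker, in m: 0 at rest, 0.011 fully down. Resistance starts at about 3 N, rises to 12 to 15 N by 0.003, then falls away; past 0.008 (often sooner) it snaps by itself to 0.011 and stays down. Press it while gripping the sleeve or by pushing on its flat top.
- blue_holder_target (a point): Centre of the steel coupon's top face in the blue holder, z up. The holder is a fixed blue plate 124 x 124 mm; the flat coupon, 100 x 100 mm, carries a printed black ring of 42 mm radius about this point and lies 16 mm above the bench. A like holder in yellow, with the same coupon and ring, stands elsewhere and is not the one to mark.
- beaker: Empty clear glass beaker, 76 mm across and 95 mm high, standing loose on the bench. Origin: centre of its underside, z up.
Mind the look-alikes: they are no part of the job. What is shaped like the marker but purple is not meant.

How it is judged:
By the outcome, as a careful person would: the job done as asked, in the order asked, and still so for the second after the job is handed in, with the robot touching nothing.
It also fails if it takes over 38 s, if anything falls off the work surface, if the arm or the gripper's body presses on something with over 40 N, if the wrist force passes 120 N, or if a joint passes its speed limit or range.

## Robot

A 7-joint arm with a two-finger parallel gripper is mounted at the origin on the work surface. World frame = base frame: x ahead of the robot, y to its left, z up, the work surface at z = 0. Lengths are in mm, angles in rad, forces in N, time in s.
With the tool pointing down it reaches from about 425 to 975 mm from the base axis. Payload 16.7 kg.
Tool frame: the origin (TCP) lies at the very end of the fingers, on their centre line; the grasp point (between the pads) lies 19 mm behind it; x points along the fingers, z is the direction in which the jaws open and shut, and the axes are right-handed (so a half turn about x gives the same grasp; the last joint's range is limited). The gripper opens to 85 mm and grips with 20 to 120 N. Pads are 22 mm wide; open, the fingers measure 114 mm over their backs; the gripper's body (76 mm by 85 mm) begins 54 mm behind the grasp point. The pads swing forward as they close: fully open they stand 13 mm farther back than shut.
Start: joints at [1.016, 0.426, 0.074, 1.606, -0.034, 1.111, -0.067], TCP at [266.425, -620.156, 231.302] pointing down, gripper open.
Joint ranges: [-2.85, 2.85], [-0.5, 2.14], [-1.23, 1.37], [0.21, 2.46], [-1.02, 4.16], [0.16, 2.05], [-2.73, 2.73]. Speed limits (rad/s): [1.89, 1.89, 2.39, 2.39, 3.01, 3.01, 3.01].

## Interface

Orientations are given as a unit quaternion [w, x, y, z].
In Python, from station import env, fingers, get_image, calibration gives the robot as it stands. Calls block until the motion is done:
- env.move_ptp(position, orientation): joint-space move of the TCP to a pose.
- env.move_l(position, vel=150, rot=None, f_stop=None): straight line of the TCP; rot=None keeps the orientation; vel is the mean speed in mm/s. With f_stop (N) it stops when the force on the tool has changed by that much, and returns True; else False.
- env.move_joints(angles): joint-space move.
- fingers.gripper_to(opening, newtons=None): finger opening in mm; newtons is the grip in N (None keeps the last); returns when the fingers have stopped.
- env.pause(seconds).
- env.solve_ik(position, orientation): joint angles nearest the present ones, or None.
- env.observe(): the state.
- get_image(name): name is "scene" or "top" or "wrist"; returns the picture (384x512x3 uint8, red, green, blue); there is no depth.
- calibration(name): a dict with "intrinsics" (3x3 intrinsics, pixels), "dist_coeffs" ([k1, k2, p1, p2, k3] as OpenCV has them; the pictures are not rectified), "rvec" (rotation vector, rad) and "tvec" (3), from world to camera coordinates, as OpenCV has them. Camera axes: x right, y down, z forward; pixel columns grow to the right and rows downward; lengths in mm; the calibration is good to about 2 mm. A picture is of the moment at which its call begins: read the wrist's pose just before it. calibration takes no time and is no camera call; for the wrist camera it gives the pose at the moment of the call.
A pose or a line that the arm cannot do raises env.MotionError and nothing moves.
- env.job_done(): hands the job in, once; it reports no verdict.
The state is a dict: "time": time; "qpos": joint angles; "dq": joint speeds; "tau": joint torques, N m; "position": TCP position; "eef_rot": TCP orientation; "ft_force": force on the tool from outside, world axes, zero at the start; "torque": the same for the moment, N m; "width": finger opening in mm.
Only numpy, scipy, OpenCV 4.12 (cv2) and the standard library are available. Lean on these libraries where they do the work, as an engineer would, in place of code of your own. Each camera call takes 0.05 s, during which the arm holds its last target. There are 200 camera calls.

## Working session

There is one attempt and no reset: what is moved stays moved. The work goes in short steps, each a Python script; the robot and the scene stay as the last script left them, time stands still between calls to the robot, and variables do not carry over. Pictures are saved under pics/ and viewed, about 8 in all and at most 12, crops included, and the job is handed in when it is done.

```bash
ls; mkdir -p pics; python3 - <<'E'
from station import env, fingers, get_image, calibration
import cv2,numpy as np
a=get_image("scene");b=get_image("top")
np.save("scene.npy",a);np.save("top.npy",b)
cv2.imwrite("pics/scene.png",cv2.cvtColor(a,4));cv2.imwrite("pics/top.png",cv2.cvtColor(b,4))
for n in("scene","top"):
    c=calibration(n);R=cv2.Rodrigues(np.array(c["rvec"],float))[0];print(n,-R.T@np.array(c["tvec"]).ravel(),c["intrinsics"])
o=env.observe();print(o["time"],o["eef_rot"],o["width"],o["ft_force"])
E
```

```text
pics
scene [1399.68812946 -278.39768488  692.47059661] [[496.47672277   0.         258.93422292]
 [  0.         496.47672277 184.26307861]
 [  0.           0.           1.        ]]
top [542.62474733 -34.26463863 890.31397986] [[351.12631744   0.         249.63631997]
 [  0.         351.12631744 190.50076837]
 [  0.           0.           1.        ]]
0.1 [ 0.59011909  0.38922436  0.59083985 -0.38880862] 85.17384585264588 [ 0.23582113  0.04695175 -0.38466561]
```

View pics/scene.png

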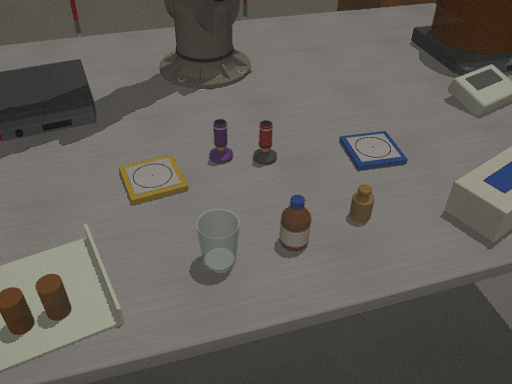

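View pics/top.png

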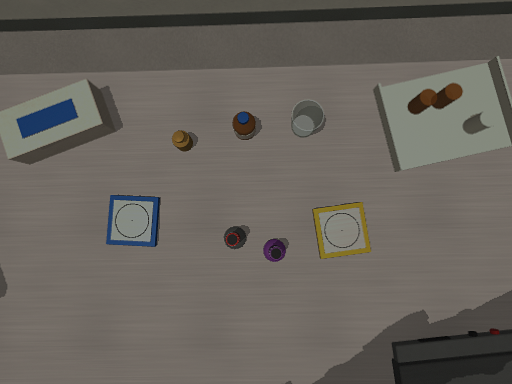

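```bash
cat > h.py <<'E'
import cv2,numpy as np
from station import env, fingers, get_image, calibration
def ray(c,p):
    K=np.array(c["intrinsics"],float);d=np.array(c["dist_coeffs"],float)
    R=cv2.Rodrigues(np.array(c["rvec"],float))[0];t=np.array(c["tvec"],float).ravel()
    u=cv2.undistortPoints(np.array(p,float).reshape(1,1,2),K,d).ravel()
    v=R.T@np.array([u[0],u[1],1]);return -R.T@t,v/np.linalg.norm(v)
def onplane(c,p,z):
    o,v=ray(c,p);return o+v*(z-o[2])/v[2]
def tri(c1,p1,c2,p2):
    (a,u),(b,v)=ray(c1,p1),ray(c2,p2)
    s=np.linalg.lstsq(np.c_[u,-v],b-a,rcond=None)[0]
    A,B=a+s[0]*u,b+s[1]*v;return (A+B)/2,np.linalg.norm(A-B)
def hsv(im):return cv2.cvtColor(im,cv2.COLOR_RGB2HSV)
def blobs(m,amin=20):
    n,l,s,c=cv2.connectedComponentsWithStats(m.astype(np.uint8));return [(c[i].round(1),s[i]) for i in range(1,n) if s[i][4]>=amin],l
def redmask(im):
    h,s,v=[x.astype(int) for x in cv2.split(hsv(im))];return ((h<6)|(h>=171))&(s>100)&(v>40)
def bluemask(im):
    h,s,v=cv2.split(hsv(im));return (h>100)&(h<125)&(s>130)&(v>50)
def purplemask(im):
    h,s,v=cv2.split(hsv(im));return (h>128)&(h<160)&(s>80)&(v>40)
def quad(m):
    "corners of outer contour of largest blob"
    cs=cv2.findContours(m.astype(np.uint8),cv2.RETR_EXTERNAL,cv2.CHAIN_APPROX_NONE)[0]
    c=cv2.convexHull(max(cs,key=cv2.contourArea));return c
E
python3 - <<'E'
from h import *
for n in("scene","top"):
    im=np.load(n+".npy")
    for k,f in(("red",redmask),("blue",bluemask),("purple",purplemask)):
        print(n,k,[(c.tolist(),s.tolist()) for c,s in blobs(f(im),15)[0]])
E
```

```text
scene red [([73.7, 9.2], [70, 0, 8, 20, 93]), ([265.5, 125.7], [260, 121, 12, 8, 48]), ([265.3, 137.8], [259, 130, 13, 17, 179])]
scene blue [([373.1, 151.3], [341, 131, 66, 36, 442]), ([501.5, 178.2], [484, 162, 28, 30, 466]), ([297.2, 199.5], [291, 195, 13, 13, 104])]
scene purple [([219.2, 124.9], [214, 122, 12, 6, 29]), ([220.1, 136.3], [214, 129, 13, 16, 144]), ([220.8, 155.2], [210, 148, 22, 16, 246])]
top red [([232.9, 238.5], [226, 232, 14, 14, 73]), ([494.2, 331.3], [490, 329, 10, 6, 49])]
top blue [([46.6, 117.9], [17, 99, 61, 39, 1140]), ([242.7, 117.1], [238, 112, 11, 11, 97]), ([133.4, 220.2], [106, 195, 53, 52, 745])]
top purple [([273.7, 249.1], [264, 239, 22, 23, 277])]
```

```bash
cat >> h.py <<'E'
from scipy.spatial.transform import Rotation as Ro
def down(a):
    z=np.array([np.cos(a),np.sin(a),0]);x=np.array([0,0,-1.]);y=np.cross(z,x)
    q=Ro.from_matrix(np.c_[x,y,z]).as_quat();return np.r_[q[3],q[:3]]
def hole(m):
    "centroid and area-sorted largest interior hole of a mask"
    cs,hi=cv2.findContours(m.astype(np.uint8),cv2.RETR_CCOMP,cv2.CHAIN_APPROX_NONE)
    c=max([c for c,h in zip(cs,hi[0]) if h[3]>=0],key=cv2.contourArea)
    M=cv2.moments(c);return np.array([M["m10"],M["m01"]])/M["m00"],cv2.contourArea(c),c
E
python3 - <<'E'
from h import *
S,T=calibration("scene"),calibration("top")
s,t=np.load("scene.npy"),np.load("top.npy")
print("red",tri(S,(265.4,134),T,(233,239)), onplane(T,(233,239),90), onplane(S,(265.4,134),66))
print("purple",onplane(T,(273.7,249.1),40),onplane(S,(220.8,155.2),5))
a,b=hole(bluemask(s)),hole(bluemask(t));print(a[:2],b[:2])
print("blue",tri(S,a[0],T,b[0]),onplane(T,b[0],16),onplane(S,a[0],16))
print("beaker",onplane(T,(308,118),50),"bench edges ok")
c=calibration("wrist");o,v=ray(c,(256,192));q=env.observe();R=Ro.from_quat(np.r_[q["eef_rot"][1:],q["eef_rot"][:1]]).as_matrix()
print("cam in tool",R.T@(o-q["position"]),R.T@v,"zaxis",R[:,2],c["intrinsics"][0][0])
for p in ((540,-10,330),(540,245,330)):
  for k in np.arange(-3,3,.5):
    j=env.solve_ik(p,down(k)); print(p,k,None if j is None else np.round(j,2))
E
```

```text
red (array([504.46733261,  29.95923554,  64.92910127]), np.float64(2.164879426563859)) [505.32646464  27.00067777  90.        ] [506.21477308  30.49746531  66.        ]
purple [477.3975841  -66.30335828  40.        ] [476.36021808 -68.02149144   5.        ]
(array([372.48505033, 147.15201303]), 1126.0) (array([131.55494611, 220.40637028]), 1732.0)
blue (array([552.63989639, 287.75836136,  12.41416766]), np.float64(0.4843259853060337)) [552.51884214 286.20044185  16.        ] [557.08689975 285.0523014   16.        ]
beaker [ 792.57230103 -157.04611008   50.        ] bench edges ok
cam in tool [-141.82004915   80.77121358    0.8723556 ] [ 0.94792354 -0.31849367  0.00165552] zaxis [ 0.39466417 -0.91882469 -0.00117465] 288.4619923174872
(540, -10, 330) -3.0 [-1.17  0.32  1.35  1.83 -0.33  1.26 -2.73]
(540, -10, 330) -2.5 [ 0.16  0.14 -0.29  1.77  0.04  1.24 -2.64]
(540, -10, 330) -2.0 [ 0.21  0.15 -0.34  1.76  0.05  1.24 -2.15]
(540, -10, 330) -1.5 [ 0.24  0.15 -0.39  1.76  0.06  1.24 -1.66]
(540, -10, 330) -1.0 [ 0.29  0.16 -0.44  1.76  0.07  1.24 -1.17]
(540, -10, 330) -0.5 [ 0.33  0.1
[... 490 characters left out ...]
5, 330) -2.5 [-1.43  0.43  1.22  1.72 -0.41  1.3  -2.62]
(540, 245, 330) -2.0 [-1.19  0.28  0.83  1.71 -0.21  1.25 -2.32]
(540, 245, 330) -1.5 [ 0.18  0.34 -0.9   1.63  0.27  1.31 -2.27]
(540, 245, 330) -1.0 [ 0.2   0.35 -0.94  1.63  0.29  1.31 -1.78]
(540, 245, 330) -0.5 [ 0.23  0.36 -0.98  1.63  0.31  1.32 -1.3 ]
(540, 245, 330) 0.0 [ 0.24  0.36 -0.99  1.63  0.31  1.32 -0.8 ]
(540, 245, 330) 0.5 [ 0.23  0.36 -0.99  1.63  0.31  1.32 -0.3 ]
(540, 245, 330) 1.0 [ 0.22  0.36 -0.97  1.63  0.3   1.32  0.2 ]
(540, 245, 330) 1.5 [ 0.2   0.35 -0.93  1.63  0.29  1.31  0.72]
(540, 245, 330) 2.0 [ 0.26  0.38 -1.03  1.63  0.33  1.33  1.18]
(540, 245, 330) 2.5 [ 0.26  0.38 -1.03  1.63  0.33  1.33  1.68]
```

```bash
python3 - <<'E'
from h import *
import pickle
q=down(-.28)
W=[]
def snap(n):
    c=calibration("wrist");im=get_image("wrist");W.append((c,im));cv2.imwrite(f"pics/{n}.png",cv2.cvtColor(im,4))
env.move_ptp([540,20,290],q);snap("w1")
env.move_l([490,35,180],200);snap("w2")
fingers.gripper_to(70)
pickle.dump(W,open("w.pkl","wb"))
print(env.observe()["time"],env.observe()["position"])
for c,im in W: print([(b.tolist(),s.tolist()) for b,s in blobs(redmask(im),60)[0]])
a,b=W; cv2.imwrite("pics/w12.png",cv2.resize(cv2.cvtColor(np.hstack([a[1],b[1]]),4),(800,300)))
E
```

```text
3.7417 [490.35147345  34.93429211 180.39078286]
[([230.8, 150.0], [219, 145, 21, 15, 109]), ([225.1, 163.0], [213, 152, 25, 25, 197])]
[([269.1, 172.7], [256, 165, 31, 22, 306]), ([272.5, 193.2], [256, 178, 35, 35, 389])]
```

View pics/w12.png

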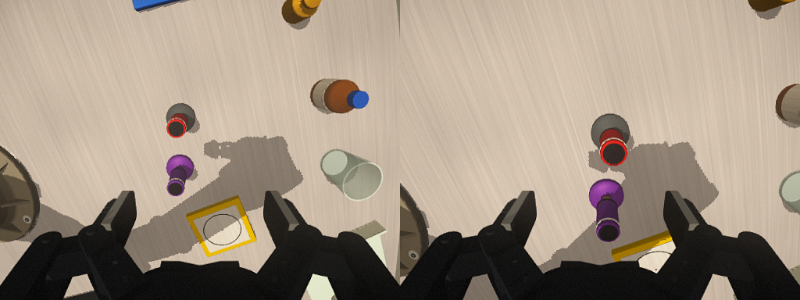

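```bash
python3 - <<'E'
from h import *
import pickle
(a,A),(b,B)=pickle.load(open("w.pkl","rb"))
p1,p2=(225.5,164.5),(273,195.5)
print("top",tri(a,p1,b,p2),onplane(a,p1,96),onplane(b,p2,96))
print("foot",onplane(a,(231.7,151),5),onplane(b,(267.5,167),5))
E
```

```text
top (array([506.01990926,  28.6979057 ,  88.46266176]), np.float64(0.07592420397537211)) [507.30419877  30.19160528  96.        ] [506.23769625  31.33834199  96.        ]
foot [507.40001859  29.54071493   5.        ] [506.09135875  33.81858632   5.        ]
```

```bash
python3 - <<'E'
from h import *
env.move_l([506.5,30.5,110],150)
env.move_l([506.5,30.5,54],100,f_stop=6)
o=env.observe();print(o["position"],o["ft_force"])
print(fingers.gripper_to(20,50));o=env.observe();print(o["position"],o["ft_force"],o["width"])
env.move_l([506.5,30.5,150],120)
o=env.observe();print(o["time"],o["position"],o["ft_force"],o["width"])
env.move_l([552,240,180],200)
c=calibration("wrist");im=get_image("wrist");cv2.imwrite("pics/w3.png",cv2.cvtColor(im,4));np.save("w3.npy",im)
import pickle;pickle.dump(c,open("c3.pkl","wb"))
print(env.observe()["time"])
E
```

```text
[506.75218501  30.61671288  54.41564358] [-0.2742398   0.53643267 -0.13293619]
False
[506.63989402  30.51320208  54.34461117] [-0.9129288   0.06491441  5.40382263] 29.083459521844418
6.475 [505.99786095  30.36916004 149.27925111] [-0.6577467   0.77145056 -4.76444656] 28.888012272446996
7.7583
```

View pics/w3.png

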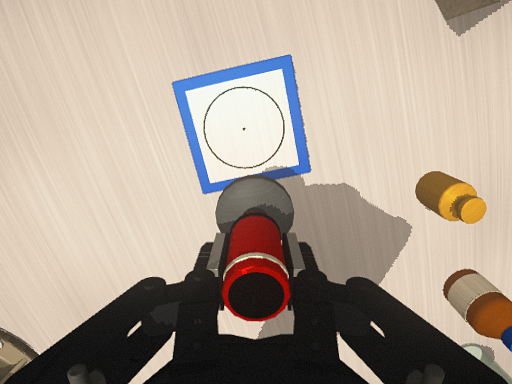

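```bash
python3 - <<'E'
from h import *
import pickle
c=pickle.load(open("c3.pkl","rb"));im=np.load("w3.npy")
g=cv2.cvtColor(im,7);h=hole(bluemask(im)) if False else None
m=np.zeros_like(g);m[80:175,198:292]=1
d=(g<90)&(m>0)
cs=cv2.findContours(d.astype(np.uint8),cv2.RETR_EXTERNAL,cv2.CHAIN_APPROX_NONE)[0]
r=max(cs,key=lambda k:cv2.boundingRect(k)[2]);e=cv2.fitEllipse(r);print(e)
T=calibration("top");t=hole(bluemask(np.load("top.npy")))[0]
S=calibration("scene");s=hole(bluemask(np.load("scene.npy")))[0]
print(onplane(c,e[0],16),onplane(c,(243.5,128.5),16),tri(c,e[0],T,t),tri(c,e[0],S,s))
print("foot",onplane(c,(254.5,212),130))
E
```

```text
((282.5224609375, 171.54086303710938), (5.42258358001709, 38.77724838256836), 84.99302673339844)
[581.52900914 230.74866104  16.        ] [553.9744288  287.01212413  16.        ] (array([565.59664706, 254.65840139, 102.90294873]), np.float64(28.124663837011003)) (array([588.6056052 , 249.75354409,  49.92611758]), np.float64(24.291018754948905))
foot [552.32600627 238.90520818 130.        ]
```

```bash
python3 - <<'E'
from h import *
import pickle
c=pickle.load(open("c3.pkl","rb"));T=calibration("top");t=hole(bluemask(np.load("top.npy")))[0]
S=calibration("scene");s=hole(bluemask(np.load("scene.npy")))[0]
print(tri(c,(243.5,128.5),T,t),tri(c,(243.5,128.5),S,s))
env.move_l([553.7,286.8,120],150)
env.move_l([553.7,286.8,80],80)
print(env.move_l([553.7,286.8,66],15,f_stop=4))
o=env.observe();print(o["time"],o["position"],o["ft_force"],o["width"])
a=get_image("scene");w=get_image("wrist")
print(env.observe()["ft_force"])
x=cv2.resize(a[100:190,320:430],(440,360),interpolation=2);y=cv2.resize(w[0:288,112:400],(360,360))
cv2.imwrite("pics/p1.png",cv2.cvtColor(np.hstack([x,y]),4))
E
```

```text
(array([553.18011109, 286.90950712,  13.72956026]), np.float64(1.2928231480558146)) (array([553.92652404, 286.93857716,  13.57853543]), np.float64(0.3811568762260442))
True
9.725 [553.62320992 286.7045474   70.04379221] [-0.01513483 -0.03674825  5.91655837] 29.218610053002543
[-0.30387878 -0.62563862  5.7584168 ]
```

View pics/p1.png

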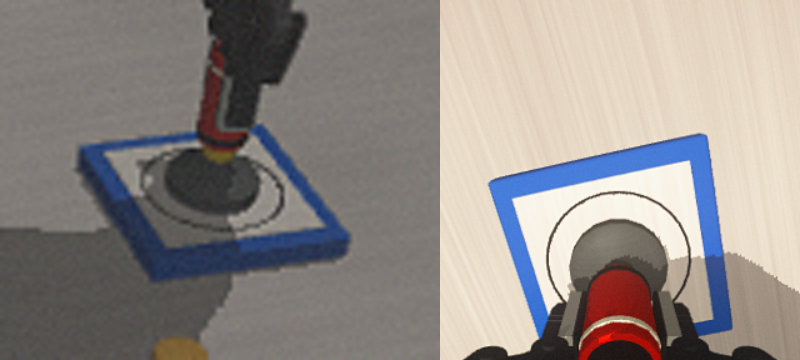

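```bash
python3 - <<'E'
from h import *
for z in (66,62,59.3,57.5):
    r=env.move_l([553.7,286.8,z],15,f_stop=22)
    o=env.observe();print(r,o["time"],o["position"].round(2) if hasattr(o["position"],"round") else o["position"],o["ft_force"],o["width"])
    if r: break
a=get_image("scene")
cv2.imwrite("pics/p2.png",cv2.cvtColor(cv2.resize(a[100:190,320:430],(440,360),interpolation=2),4))
E
```

```text
False 10.2167 [553.76 286.91  66.56] [-3.61401505 -2.72048628  9.13027763] 28.76628966515398
False 10.6333 [553.59 286.68  61.7 ] [-0.33901087 -0.16104303 -4.48985417] 28.75151375350342
True 10.9 [553.76 286.98  59.61] [-3.0840204  -1.00015079  9.68444974] 28.989743787362258
```

View pics/p2.png

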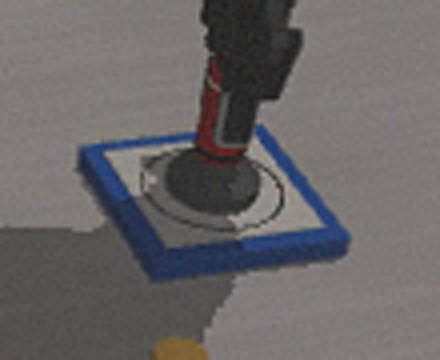

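```bash
python3 - <<'E'
from h import *
fingers.gripper_to(75)
p=env.observe()["position"]
env.move_l([p[0],p[1],140],80)
env.move_l([553.7,240,260],200)
env.pause(.3)
o=env.observe();print(o["time"],o["position"],o["ft_force"])
a=get_image("scene");w=get_image("wrist")
x=cv2.resize(a[60:280,190:430],(440,403),interpolation=2);y=cv2.resize(w[0:288,112:400],(360,403))
cv2.imwrite("pics/p3.png",cv2.cvtColor(np.hstack([x,y]),4))
np.save("s2.npy",a)
m=cv2.absdiff(a[205:275,195:245],np.load("scene.npy")[205:275,195:245]);print("beaker diff",m.mean())
E
```

```text
13.7167 [553.36608528 240.24717516 259.1901402 ] [-0.62074101  0.60764214 -0.10604716]
beaker diff 4.231619047619048
```

View pics/p3.png

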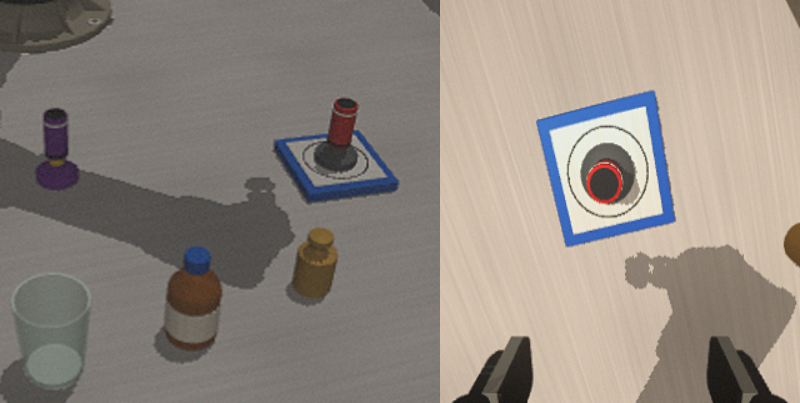

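```bash
python3 -c "
from station import env
env.job_done()"
```

```text
the job is handed in; nothing more can be done
```

The red-sleeved marker now stands upright inside the black ring on the blue holder's coupon. Its sleeve is pressed down and has stayed down. I handed the job in at about 13.8 s on the robot's clock.

**What I did:** I gripped the marker by its sleeve, carried it to the blue holder and set it down inside the ring. Before pressing, the camera still showed the yellow band, so it had not tripped earlier. I then pressed straight down while still gripping the sleeve. The upward force vanished when it snapped, and contact returned at about 10.4 mm of travel. I released it and backed away.

**Last checks:**
- The final pictures show the foot wholly inside the ring, with the yellow band covered.
- The beaker is still standing where it was, and the bottles and purple marker look unmoved.
- The force on the tool was back to about zero.

**Disagreements and weak points:**
- Two-view heights came out a little low: 12–14 mm for the coupon against 16 mm given, and 88 mm for the sleeve top in the wrist views against 96 mm. The touch-down height agreed with 16 mm.
- One attempt to fit the ring's outline failed, so I used its printed centre dot instead.
- At the snap the gripped sleeve probably lifted the foot about 2 mm for a moment. The push that followed seated it again.

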